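Set the recipe stand to its marker band and clamp it

TASK

The spring in the recipe stand has pushed its empty book rest up too high. Take the thin tube below the rest and the swung-out clamp lever together between the fingers, lightly so that the lever stays open, draw the tube down until the lower edge of its collar sits on the rubber marker band, and hold it there a moment. Still holding it on the band, press the lever fully closed against the tube without ever squeezing harder than 30 N, and finish with the hand still gripping tube and lever; leave the other kitchen things where they are.

Things in the scene. Friction and masses are not known exactly. Their poses are not given: they have to be found in the camera images.
- stand: Recipe stand: flat steel foot, 170x150 mm, 13 mm high, that does not move, with a 14 mm steel post leaning 28 deg from vertical, away from the reader. Origin on the worktop under the post's lower end; x axis away from the reader (the way the post leans), y to the reader's left, z up. The foot lies from x = -45 to +125 mm.
- upper_tube: The sliding leg: thin aluminium tube, 20 mm thick, on the post, with a black clamp collar (29 mm thick) on its lowest 36 mm. Origin on its axis at the collar's lower edge; z up along it, y level, to the lever's side, x square to both, away from the reader. It cannot give sideways or turn. A spring lifts it with a net 2 to 5 N, to its top stop when let go; travel 100 mm.
- tube_grip (a point): point on the tube's axis 68 mm above the collar's lower edge, beside the tip of the closed lever. The tube is bare from 36 to 205 mm; there begins the ledge of the wooden book rest, 210 mm wide and sticking out 50 mm to the reader's side, fixed to the tube. So come from the reader's side, with the hand leaning back to the reader 25 to 45 deg from straight down. Axes as upper_tube.
- lever (a joint): clamp lever on the collar, in rad: 0 closed, tip beside the tube; about 0.5 swung out. It stays where it is left; about 10 N on its tip swing it in, a little more near the end: a squeeze of 5 to 7 N leaves it open, 12 to 20 N shuts it. Shut, it locks the tube to the post. Pivot: 27 mm to the +y side of the tube's axis, 18 mm above the collar's lower edge; it swings in the tube's y-z plane.
- lever_tip (a point): centre of the roll at the lever's free end (13 mm thick, 18 mm long along the tube's x), 50 mm from the pivot. Pinched along the tube's y axis, tube and roll measure 35 mm with the lever closed, about 60 mm with it open; as the tube does not give sideways, the hand must follow about 12 mm towards the tube's -y side while the lever comes in, and the tube may creep a few mm along the post.
- collar_edge (a point): middle of the collar's lower edge, on the axis of the post
- mark (a point): centre of the marker band, on the axis of the post: black rubber ring, 8 mm high, 18 mm thick, set on the post 40 to 90 mm below the collar's edge, at a height that varies. It stays there; the collar passes over it.
- board: wooden chopping board 200x300x20 mm, lying to the left of the stand; origin under its centre
- tomato: tomato about 72 mm, on the chopping board; origin under it
- garlic: garlic bulb about 55 mm, on the chopping board; origin under it
- mug: white mug with handle, 82 mm wide, 94 mm high, behind the stand to the right; origin under its centre
- timer: round wind-up kitchen timer, 66 mm wide, 52 mm high, near the front edge to the right; origin under its centre
- spice_a: spice jar 45 mm wide, 100 mm high, in front of the microwave; origin under its centre
- spice_b: spice jar 42 mm wide, 99 mm high, in front of the microwave; origin under its centre

How it is judged:
By the outcome, as a careful person would: the job done as asked, in the order asked, and still so for the second after the job is handed in, while the arm keeps its last pose, push and grip.
It also fails if it takes over 42 s, if anything falls off the work surface, if the arm or the gripper's body presses on something with over 40 N, if the wrist force passes 120 N, or if a joint passes its speed limit or range.

ROBOT

A 6-joint arm with a two-finger parallel gripper is mounted at the origin on a cart in front of the work surface, level with it; the furniture and walls round the work are solid. World frame = base frame: x ahead of the robot, y to its left, z up, the work surface at z = 0. Lengths are in m, angles in rad, forces in N, time in s.
With the tool pointing down it reaches from about 0.25 to 0.725 m from the base axis. Payload 4 kg.
Tool frame: the origin (TCP) lies midway between the tips of the shut fingers; the grasp point (between the pads) lies 19 mm behind it; z points along the fingers, y is the line along which they close (so a half turn about z gives the same grasp; the last joint's range is limited). The gripper opens to 85 mm and grips with 20 to 120 N. Pads are 22 mm wide; open, the fingers measure 114 mm over their backs; the gripper's body (76 mm by 85 mm) begins 54 mm behind the grasp point. The pads swing forward as they close: fully open they stand 13 mm farther back than shut.
Start: joints at [-1.256, 0.241, 0.005, 1.335, 0, 1.571], TCP at [0.155, -0.475, 0.231] pointing down, gripper open.
Joint ranges: [-2.72, 2.72], [-1.05, 1.87], [-1.09, 1.28], [-1.99, 2.15], [-1.42, 1.44], [-3.14, 3.14]. Speed limits (rad/s): [2.79, 2.79, 3.14, 3.14, 3.14, 3.14].

INTERFACE

Orientations are given as a unit quaternion [x, y, z, w].
In Python, from workcell import get_obs, camera, job_done, silhouettes gives the robot as it stands. The module is installed in compiled form; this text tells all that it offers.
- The arm moves only by the tool drive_tool, never from a script. Its argument "increments" is a list of rows, each a list of 3 entries, a list of its own where there are three numbers: the shift along the world's x, y, z in mm, then the turn, a rotation vector about the world's x, y, z in degrees, then the opening, from 0 (shut) to 1 (fully open). A call has 1 to 8 rows; each row shifts and turns the commanded pose from where the row before left it; what a row does not reach is not made up. A row lasts 1/12 s, in which the tool goes at most 41.7 mm and 7.16 degrees, less where a joint would pass 70% of its speed; a pose out of reach is approached as far as the arm can. A call is refused whole if a number of a shift passes 41.7 or a number of a turn 7.16, either way. A call with a gripper value outside its range is refused whole. The fingers move at their own pace and stop on an object; the grip force is fixed at half the most. Time passes only in rows, so rows that do not move let the fingers close. It gives the time, the measured TCP pose, the force, the opening and the grip force at its end, in the units of the state.
- get_obs(): the state, without advancing time (a new reading comes with each control period).
- camera(name): name is "side" or "top" or "wrist"; returns a dict with "image" (480x640x3 uint8, red, green, blue), "K" (3x3 intrinsics, pixels), "view" (4x4, takes a point from world to camera coordinates). Camera axes: x right, y down, z forward; pixel columns grow to the right and rows downward; lengths in m; the calibration is good to about 2 mm. The wrist camera is an equidistant fisheye: a pixel r from the principal point sees the ray r / f radians off the axis. A picture is of the moment at which its call begins. There is no depth.
- job_done(): hands the job in; it is judged then, once.
Trained networks look in a picture, given as the dict that the camera call returned (one of the last four; its "shot" number tells which), for a name from the list of things; names that differ only in an ending like _2 or _b are one class to them, and where a whole thing is asked for, a point or a joint stands for the part that bears it (a point fixed in the world has none). Each returns a list of dicts, best first, with "conf" (0 to 1); they miss things now and then, are a little off and sometimes report something else, mostly with a low value. They report only what shows in the picture. A call takes as long as a camera call.
- silhouettes(query, picture): "region" (480x640 bool, what is visible of it) and "bbox" ([left, top, right, bottom] in pixels, round what is visible of it).
The state is a dict: "clock": time; "joint_pos": joint angles; "joint_vel": joint speeds; "tau": joint torques, N m; "eef_pos": TCP position; "tool_rot": TCP orientation; "ft_force": force on the tool from outside, world axes, zero at the start; "ft_torque": the same for the moment, N m; "grip_width": finger opening in m; "grasp_force": force on a finger pad.
Only numpy, scipy, OpenCV 4.12 (cv2) and the standard library are available. Lean on these libraries where they do the work, as an engineer would, in place of code of your own. Each camera call takes 0.05 s, during which the arm holds its last target. There are 200 camera calls.

## Working session

There is one attempt and no reset: what is moved stays moved. The work goes in short steps, Python scripts to look and compute and a tool call to move; the robot and the scene stay as the last step left them, time stands still between calls to the robot, and variables do not carry over. Pictures are saved under pics/ and viewed, at most 10 in all, crops included, and the job is handed in when it is done.

Besides the shell and the picture viewer there is one more tool, called after ">>>" as name(argument=value, ...), one argument or row to a line, values as JSON. drive_tool: Moves the arm, as the interface text tells. Its arguments: {"type":"object","properties":{"increments":{"type":"array"}},"required":["increments"]}

```bash
mkdir -p pics
cat > h.py <<'E'
import numpy as np, cv2
from workcell import get_obs, camera, job_done, silhouettes
def save(c,n): cv2.imwrite('pics/'+n,c['image'][:,:,::-1])
E
python3 - <<'E'
from h import *
import pickle
d={}
for n in ['side','top']:
    c=camera(n); save(c,n+'0.png'); d[n]=c
    print(n,c['K'].tolist(),np.round(c['view'],4).tolist())
    for q in ['stand','upper_tube','lever','mark','timer','mug']:
        for s in silhouettes(q,c)[:2]: print(q,round(s['conf'],2),s['bbox'])
pickle.dump(d,open('d0.pkl','wb'))
o=get_obs(); print(o['clock'],o['tool_rot'],o['grip_width'],o['ft_force'])
E
```

```text
side [[515.9674347942736, 0.0, 318.8704899075364], [0.0, 515.9674347942736, 238.46447959325735], [0.0, 0.0, 1.0]] [[-0.4972, -0.8676, 0.0021, 0.2986], [-0.7364, 0.4208, -0.5297, 0.4269], [0.4587, -0.2649, -0.8482, 1.0823], [0.0, 0.0, 0.0, 1.0]]
stand 0.56 [283.9, 60.9, 410.5, 300.7]
upper_tube 0.95 [280.2, 62.0, 388.8, 233.5]
lever 0.68 [337.2, 209.4, 353.4, 231.6]
timer 0.77 [441.2, 233.2, 465.6, 259.9]
mug 0.74 [333.1, 162.6, 377.6, 205.5]
top [[456.5785818786745, 0.0, 319.50754809661464], [0.0, 456.5785818786745, 239.88110858904508], [0.0, 0.0, 1.0]] [[0.0189, -0.9998, 0.0043, 0.0479], [-0.996, -0.0192, -0.0877, 0.5105], [0.0877, -0.0026, -0.9961, 1.2268], [0.0, 0.0, 0.0, 1.0]]
stand 0.67 [311.7, 140.8, 423.7, 297.7]
upper_tube 0.64 [310.8, 137.1, 422.4, 252.5]
upper_tube 0.34 [427.7, 277.8, 455.8, 300.4]
mark 0.36 [200.4, 192.5, 273.6, 301.5]
timer 0.78 [427.6, 274.4, 454.2, 307.1]
mug 0.42 [201.5, 192.8, 273.8, 300.5]
0.7 [ 9.87639060e-01  1.56745292e-01 -7.62356147e-06  1.02877646e-05] 0.08545208286436906 [1.16186148 0.94657444 0.39495001]
```

Run:
```python
import pickle,cv2,numpy as np
d=pickle.load(open('d0.pkl','rb'))
a=cv2.resize(d['side']['image'][50:310,230:480],None,fx=2.25,fy=2.25,interpolation=cv2.INTER_CUBIC)
cv2.imwrite('pics/a.png',a[:,:,::-1])
b=cv2.resize(d['top']['image'][125:325,190:460],None,fx=2.9,fy=2.9,interpolation=cv2.INTER_CUBIC)
cv2.imwrite('pics/b.png',b[:,:,::-1])
```

```text
(no output)
```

View pics/a.png

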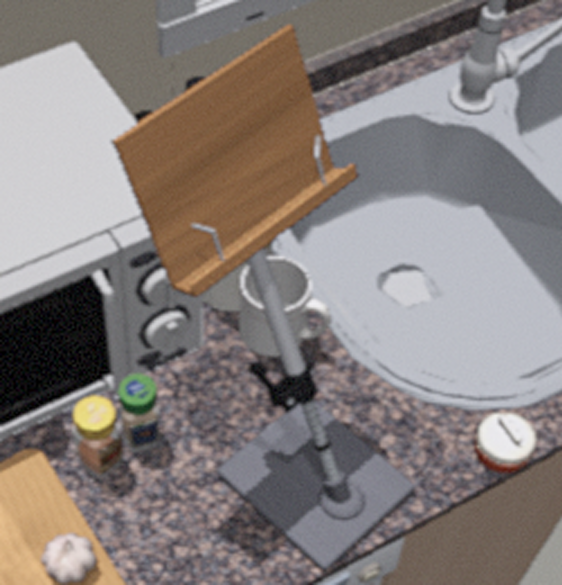

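View pics/b.png

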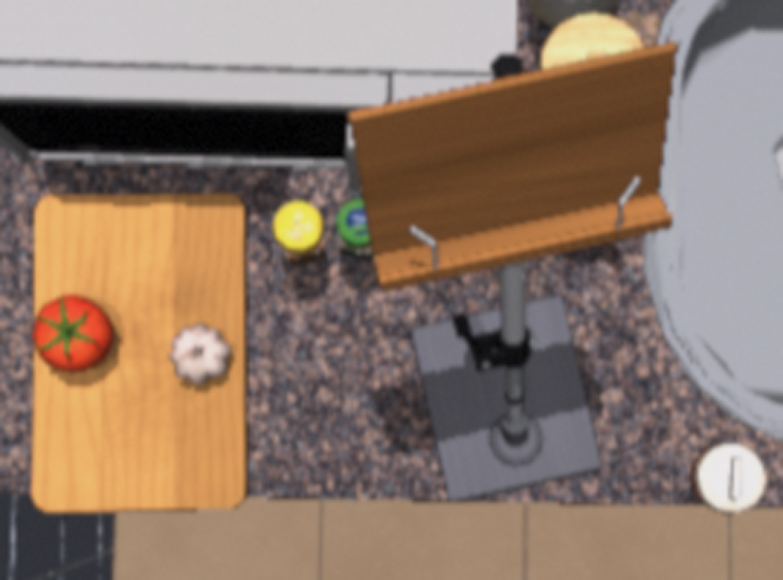

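The side crop shows the collar at about (292,388), the lever tip at (258,370), the band near (325,450) and the post foot at (343,497). The top crop shows the collar at (513,350), the tip at (462,325), the band at (514,395), and the foot corners at (413,332), (560,298), (598,467) and (450,500). Next I'll zoom in on this area.

Run:
```python
import pickle,cv2,numpy as np
d=pickle.load(open('d0.pkl','rb'))
a=cv2.resize(d['side']['image'][200:300,328:394],None,fx=6,fy=6,interpolation=cv2.INTER_CUBIC)
b=cv2.resize(d['top']['image'][215:300,330:396],None,fx=6,fy=6,interpolation=cv2.INTER_CUBIC)
o=np.zeros((600,800,3),np.uint8); o[:600,:396]=a; o[:510,400:796]=b
cv2.imwrite('pics/c.png',np.clip(o[:,:,::-1]*1.6,0,255).astype(np.uint8))
```

```text
(no output)
```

View pics/c.png

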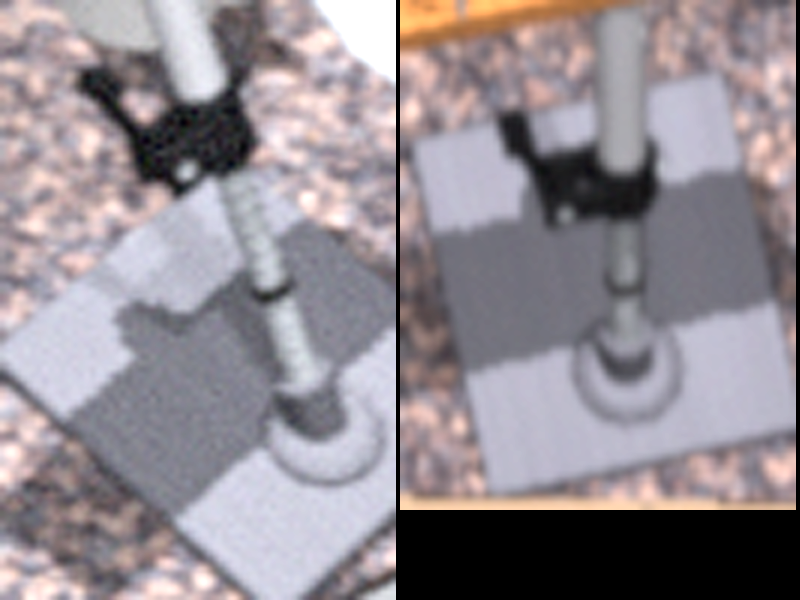

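Zoomed 6x, the side view has the tip at (97,80), the collar edge at (232,172), the band at (271,290) and the left and bottom foot corners at (0,365) and (275,600). The top view has the tip at (515,132), the collar edge at (628,205), the band at (624,287) and the foot corners at (415,145), (716,75) and (490,493).

```bash
cat >> h.py <<'E'
def proj(c,p):
    q=np.asarray(p)@c['view'][:3,:3].T+c['view'][:3,3]; r=q@c['K'].T; return r[...,:2]/r[...,2:]
def model(x,y,yaw,z0,s,m,lev):
    """stand axes, axis point at s, etc. in world"""
    R=np.array([[np.cos(yaw),-np.sin(yaw),0],[np.sin(yaw),np.cos(yaw),0],[0,0,1]])
    t=np.radians(28); u=R@[np.sin(t),0,np.cos(t)]; ly=R@[0,1,0]; o=np.array([x,y,0])
    A=o+[0,0,z0]
    C=A+s*u; M=A+m*u; P=C+.027*ly+.018*u
    # closed tip ~ y=0.0165..: roll centre 10+6.5 from the axis
    b0=np.arcsin((.027-.0165)/.05); b=lev-b0
    T=P+.05*(np.sin(b)*ly+np.cos(b)*u)
    F=lambda a,b:o+R@[a,b,.013]
    return dict(C=C,M=M,T=T,P=P,u=u,ly=ly,G=C+.068*u,FL=[F(.125,.075),F(.125,-.075),F(-.045,.075),F(-.045,-.075)])
E
python3 - <<'E'
from h import *
import pickle
from scipy.optimize import least_squares
d=pickle.load(open('d0.pkl','rb')); S,T=d['side'],d['top']
sp=lambda a,b:np.array([328+(a+.5)/6-.5,200+(b+.5)/6-.5]); tp=lambda a,b:np.array([330+(a-400+.5)/6-.5,215+(b+.5)/6-.5])
ob=[(S,'C',sp(232,172)),(S,'M',sp(271,290)),(S,'T',sp(97,80)),(T,'C',tp(628,205)),(T,'M',tp(624,287)),(T,'T',tp(515,132)),
(S,0,sp(0,365)),(S,2,sp(275,600)),(T,0,tp(415,145)),(T,1,tp(716,75)),(T,2,tp(490,493))]
def f(p):
    m=model(*p); r=[]
    for c,k,px in ob: r+=list(proj(c,m[k] if isinstance(k,str) else m['FL'][k])-px)
    return np.array(r)
r=least_squares(f,[.42,-.1,.2,.01,.15,.08,.5],x_scale=[.1,.1,1,.01,.1,.1,1],loss='soft_l1')
print(r.x,np.degrees(r.x[2])); print(np.round(f(r.x).reshape(-1,2),1).tolist())
m=model(*r.x)
for k,v in m.items(): print(k,np.round(v,4).tolist())
# free triangulation
for k in 'CMT':
    o=[(c,px) for c,kk,px in ob if kk==k]
    q=least_squares(lambda X:np.concatenate([proj(c,X)-px for c,px in o]),[.4,-.1,.1])
    print(k,q.x,q.cost)
E
```

```text
[ 0.41168224 -0.07457838  0.22985745  0.00834624  0.15276441  0.08529411
  0.5061556 ] 13.169861893693346
[[0.0, -1.9], [1.0, 0.2], [1.6, 1.2], [-1.1, -1.0], [-0.3, -1.1], [0.2, 0.3], [-1.4, -1.7], [1.6, 4.3], [-1.4, -0.8], [1.4, -0.4], [-0.7, 1.9]]
C [0.4815, -0.0582, 0.1432]
M [0.4507, -0.0655, 0.0837]
T [0.5022, -0.0108, 0.2014]
P [0.4836, -0.03, 0.1591]
u [0.4571, 0.107, 0.8829]
ly [-0.2278, 0.9737, 0.0]
G [0.5126, -0.051, 0.2033]
FL [[0.5163, 0.0269, 0.013], [0.5505, -0.1191, 0.013], [0.3508, -0.0118, 0.013], [0.385, -0.1579, 0.013]]
C [ 0.48087767 -0.0605644   0.13407656] 0.5199841768329118
M [ 0.44913249 -0.06362495  0.0881407 ] 0.8895679722293208
T [ 0.50325415 -0.00877473  0.20570663] 0.4096784342128584
```

```bash
cat >> h.py <<'E'
from scipy.spatial.transform import Rotation as Ro
def Rt(yaw,a):
    xs=np.array([np.cos(yaw),np.sin(yaw),0]); ly=np.array([-np.sin(yaw),np.cos(yaw),0])
    z=np.sin(np.radians(a))*xs-np.cos(np.radians(a))*np.array([0,0,1.]); y=-ly
    return Ro.from_matrix(np.c_[np.cross(y,z),y,z])
def togo(p,R):
    o=get_obs(); print('t',o['clock'],'tcp',np.round(o['eef_pos'],4),'w',round(o['grip_width'],4),'gf',o['grasp_force'],'ft',np.round(o['ft_force'],1),
     'shift mm',np.round((p-o['eef_pos'])*1e3,1),'turn',np.round((R*Ro.from_quat(o['tool_rot']).inv()).as_rotvec(degrees=True),2))
E
python3 - <<'E'
from h import *
R=Rt(.2299,38); z=R.as_matrix()[:,2]
G=np.array([.508,-.032,.203])
togo(G+(.024-.15)*z,R)
E
```

```text
t 0.7 tcp [ 0.1548 -0.4754  0.2313] w 0.0855 gf 0.0 ft [1.2 0.9 0.4] shift mm [277.7 425.7  71. ] turn [ 10.23 -36.61  -4.68]
```

>>> drive_tool(
  increments=[
    [[20,30,8],[0,0,0],1],
    [[20,30,8],[0,0,0],1],
    [[20,30,8],[1.7,-6.1,-0.78],1],
    [[20,30,8],[1.7,-6.1,-0.78],1],
    [[20,30,8],[1.7,-6.1,-0.78],1],
    [[20,30,8],[1.7,-6.1,-0.78],1],
    [[20,30,8],[1.7,-6.1,-0.78],1],
    [[20,30,8],[1.7,-6.1,-0.78],1],
  ],
)

```text
clock: 1.37
eef_pos: [0.3156, -0.2345, 0.2966]
tool_rot: [0.938, 0.108, 0.326, -0.037]
ft_force: [0.3, -0.7, -0.0]
grip_width: 0.0856
grasp_force: 0.0
```

>>> drive_tool(
  increments=[
    [[20,31,2],[0,0,0],1],
    [[20,31,2],[0,0,0],1],
    [[20,31,2],[0,0,0],1],
    [[20,31,1],[0,0,0],1],
    [[20,31,0],[0,0,0],1],
    [[18,30,0],[0,0,0],1],
    [[0,0,0],[0,0,0],1],
    [[0,0,0],[0,0,0],1],
  ],
)

```text
clock: 2.03
eef_pos: [0.4329, -0.047, 0.3024]
tool_rot: [0.939, 0.112, 0.323, -0.038]
ft_force: [0.2, 0.6, 0.5]
grip_width: 0.0852
grasp_force: 0.0
```

Run:
```python
from h import *
import pickle
R=Rt(.2299,38); z=R.as_matrix()[:,2]
G=np.array([.508,-.032,.203])
togo(G+(.024-.15)*z,R)
c=camera('wrist'); pickle.dump(c,open('w1.pkl','wb')); save(c,'w1.png'); print(c['K'],c['view'])
for q in ['upper_tube','lever','mark']:
    for s in silhouettes(q,c)[:2]: print(q,round(s['conf'],2),s['bbox'])
```

```text
t 2.0333 tcp [ 0.4329 -0.047   0.3024] w 0.0852 gf 0.0 ft [0.2 0.6 0.5] shift mm [-0.4 -2.6 -0.1] turn [ 0.05  0.   -0.47]
[[371.64829954   0.         321.04221976]
 [  0.         371.64829954 237.67330264]
 [  0.           0.           1.        ]] [[ 2.35075618e-01 -9.71976694e-01  8.71907100e-04 -1.49279707e-01]
 [-9.18071654e-01 -2.22332921e-01 -3.28195842e-01  5.19797771e-01]
 [ 3.19192563e-01  7.63503672e-02 -9.44609300e-01  3.12599065e-01]
 [ 0.00000000e+00  0.00000000e+00  0.00000000e+00  1.00000000e+00]]
upper_tube 0.74 [145.2, 0.0, 574.8, 296.8]
lever 0.63 [286.8, 216.0, 329.3, 270.7]
```

View pics/w1.png

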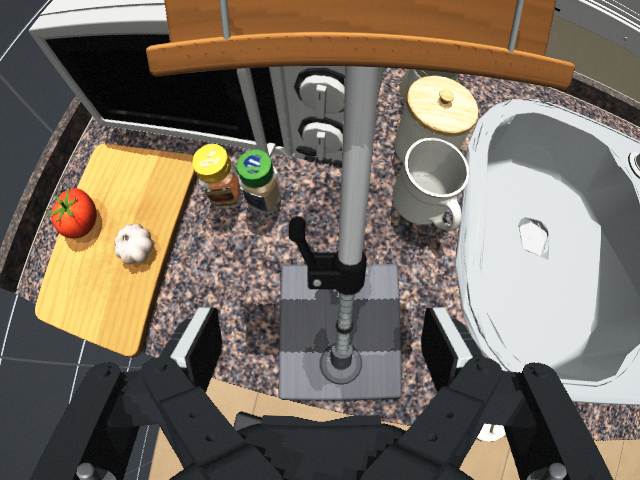

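The wrist view shows the lever tip at about (297,230), the collar edge at (347,292), the band at (344,327) and the foot corners at (281,266), (397,265), (400,398) and (280,398). I'll zoom in for precision.

Run:
```python
import pickle,cv2,numpy as np
c=pickle.load(open('w1.pkl','rb'))
b=cv2.resize(c['image'][215:340,280:380],None,fx=4.8,fy=4.8,interpolation=cv2.INTER_CUBIC)
cv2.imwrite('pics/w1c.png',np.clip(b[:,:,::-1]*1.3,0,255).astype(np.uint8))
```

```text
(no output)
```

View pics/w1c.png

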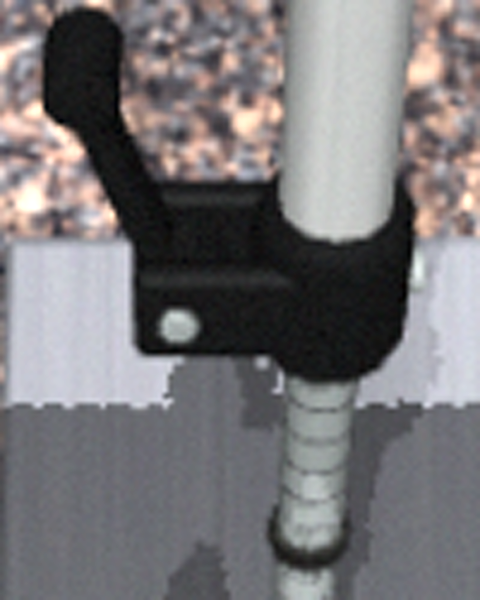

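```bash
cat >> h.py <<'E'
def projw(c,p):
    q=np.asarray(p)@c['view'][:3,:3].T+c['view'][:3,3]
    th=np.arctan2(np.hypot(q[0],q[1]),q[2]); n=q[:2]/np.hypot(q[0],q[1])
    return c['K'][:2,2]+c['K'][0,0]*th*n
E
python3 - <<'E'
from h import *
import pickle
from scipy.optimize import least_squares
d=pickle.load(open('d0.pkl','rb')); S,T=d['side'],d['top']; W=pickle.load(open('w1.pkl','rb'))
sp=lambda a,b:np.array([328+(a+.5)/6-.5,200+(b+.5)/6-.5]); tp=lambda a,b:np.array([330+(a-400+.5)/6-.5,215+(b+.5)/6-.5])
wp=lambda a,b:np.array([280+(a+.5)/4.8-.5,215+(b+.5)/4.8-.5]); w=np.array
ob=[(S,'C',sp(232,172)),(S,'M',sp(271,290)),(S,'T',sp(97,80)),(T,'Cf',tp(628,217)),(T,'M',tp(624,287)),(T,'T',tp(515,132)),
(S,0,sp(0,365)),(S,2,w([375.8,302.4])),(T,0,tp(415,145)),(T,1,tp(716,75)),(T,2,tp(490,493)),
(W,'Cf',wp(325,378)),(W,'M',wp(309,543)),(W,'T',wp(82,70)),(W,'Pf',wp(178,325)),(W,0,w([281,266])),(W,1,w([397,265])),(W,2,w([280,398])),(W,3,w([400,398]))]
def full(p):
    m=model(*p); xt=np.cross(m['ly'],m['u']); m['xt']=xt; m['Cf']=m['C']-.0145*xt; m['Pf']=m['P']-.009*xt; return m
def f(p):
    m=full(p); r=[]
    for c,k,px in ob: r+=list(((projw if c is W else proj)(c,m[k] if isinstance(k,str) else m['FL'][k])-px)*(1.5 if c is W else 1))
    return np.array(r)
r=least_squares(f,[.42,-.1,.2,.01,.15,.08,.5],x_scale=[.1,.1,1,.01,.1,.1,1],loss='soft_l1')
print(r.x,np.degrees(r.x[2]))
for o,e in zip(ob,f(r.x).reshape(-1,2)): print(['S','T','W'][[S is o[0],T is o[0],W is o[0]].index(True)],o[1],np.round(e,1))
m=full(r.x)
for k in ['C','M','T','u','ly','G']: print(k,np.round(m[k],4).tolist())
np.save('p.npy',r.x)
for k in 'MT':
    o=[(c,px) for c,kk,px in ob if kk==k]
    q=least_squares(lambda X:np.concatenate([(projw if c is W else proj)(c,X)-px for c,px in o]),[.4,-.1,.1])
    print(k,q.x,q.cost)
ctr=m['G']+.019*m['ly']; R=Rt(r.x[2],38); togo(ctr+.024*R.as_matrix()[:,2],R); togo(ctr+(.024-.07)*R.as_matrix()[:,2],R)
E
```

```text
[ 0.41429022 -0.07768855  0.24501316 -0.00059079  0.15749506  0.08549976
  0.51391651] 14.038219779005132
S C [-0.6 -2.4]
S M [1.  0.8]
S T [0.9 1.1]
T Cf [0.8 0.2]
T M [ 0.3 -1.9]
T T [ 0.4 -1.1]
S 0 [-1.1 -2.3]
S 2 [0.3 0.2]
T 0 [-0.9 -1.2]
T 1 [ 1.8 -1.6]
T 2 [0.8 1.3]
W Cf [0.5 4.5]
W M [-0.9 -0.2]
W T [-0.1  0.2]
W Pf [-0.2 -5.8]
W 0 [-2.  -1.1]
W 1 [ 0.6 -1.3]
W 2 [-2.7  5.6]
W 3 [4.7 1.4]
C [0.486, -0.0598, 0.1385]
M [0.4532, -0.068, 0.0749]
T [0.5058, -0.0116, 0.1965]
u [0.4555, 0.1139, 0.8829]
ly [-0.2426, 0.9701, 0.0]
G [0.517, -0.052, 0.1985]
M [ 0.45247191 -0.06783815  0.07911204] 2.6182949243829863
T [ 0.50529089 -0.01164023  0.19852846] 1.5011071608359376
t 2.2333 tcp [ 0.4324 -0.052   0.3022] w 0.0853 gf 0.0 ft [-0.2  0.3  0.3] shift mm [  94.3   22.  -122.6] turn [ 0.03 -0.04  1.07]
t 2.2333 tcp [ 0.4324 -0.052   0.3022] w 0.0853 gf 0.0 ft [-0.2  0.3  0.3] shift mm [ 52.5  11.6 -67.4] turn [ 0.03 -0.04  1.07]
```

>>> drive_tool(
  increments=[
    [[13,3,-17],[0,0,1],1],
    [[14,3,-18],[0,0,0],1],
    [[14,3,-18],[0,0,0],1],
    [[14,3,-18],[0,0,0],1],
    [[0,0,0],[0,0,0],1],
    [[0,0,0],[0,0,0],1],
  ],
)

```text
clock: 2.73
eef_pos: [0.4868, -0.0403, 0.2296]
tool_rot: [0.939, 0.115, 0.321, -0.04]
ft_force: [0.5, -0.3, 1.0]
grip_width: 0.0858
grasp_force: 0.0
```

Run:
```python
from h import *
import pickle
m=model(*np.load('p.npy'))
c=camera('wrist'); pickle.dump(c,open('w2.pkl','wb')); save(c,'w2.png')
R=Rt(.245,38); togo(m['G']+.019*m['ly']+.024*R.as_matrix()[:,2],R)
for k in 'CMTG': print(k,projw(c,m[k]))
```

```text
t 2.7833 tcp [ 0.4873 -0.0402  0.231 ] w 0.085 gf 0.0 ft [ 0.2 -0.2  0.5] shift mm [ 39.4  10.2 -51.4] turn [ 0.   -0.1   0.06]
C [346.55763373 338.30533903]
M [341.95412665 382.13452563]
T [275.77015518 275.1738115 ]
G [352.85818414 272.31403279]
```

View pics/w2.png

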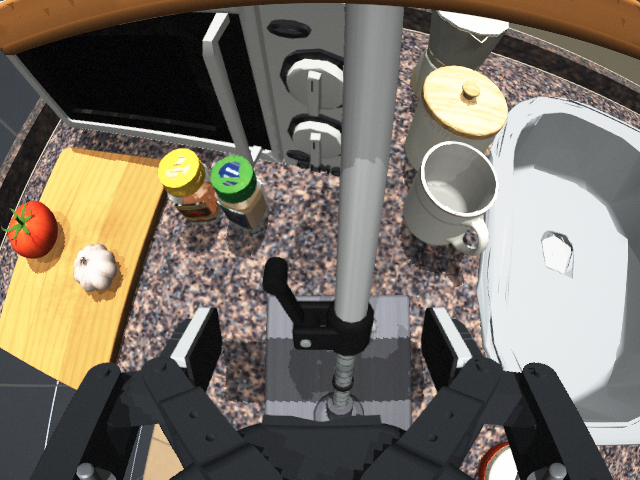

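The view matches the model: tip at (276,273), band at (343,382) and collar front edge at about (349,353). Going in.

>>> drive_tool(
  increments=[
    [[13,3,-17],[0,0,0],1],
    [[13,3,-17],[0,0,0],1],
    [[13,4,-17],[0,0,0],1],
    [[0,0,0],[0,0,0],1],
    [[0,0,0],[0,0,0],0.9],
    [[0,0,0],[0,0,0],0.8],
    [[0,0,0],[0,0,0],0.8],
  ],
)

```text
clock: 3.37
eef_pos: [0.5272, -0.0292, 0.1822]
tool_rot: [0.938, 0.116, 0.324, -0.039]
ft_force: [-0.3, 0.4, -0.2]
grip_width: 0.0679
grasp_force: 0.0
```

Run:
```python
from h import *
import pickle
p=np.load('p.npy');m=model(*p)
c=camera('wrist'); pickle.dump(c,open('w3.pkl','wb')); save(c,'w3.png')
R=Rt(.245,38); togo(m['G']+.019*m['ly']+.024*R.as_matrix()[:,2],R)
for k in 'CMTG': print(k,projw(c,m[k]))
```

```text
t 3.4167 tcp [ 0.5272 -0.0291  0.1821] w 0.0682 gf 0.0 ft [-0.1 -0.8  0.1] shift mm [-0.5 -0.9 -2.5] turn [ 0.06  0.15 -0.08]
C [354.12560439 408.14883551]
M [346.23487295 442.82766895]
T [261.39965938 348.87345297]
G [367.10116415 346.45399524]
```

View pics/w3.png

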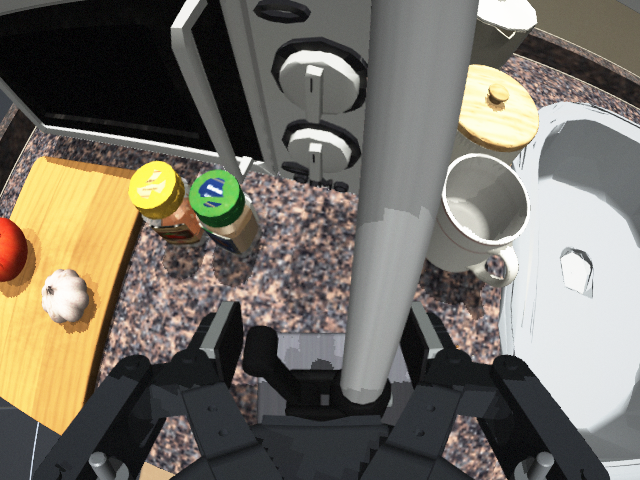

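The roll (left edge at column 247) and the tube (right edge at about 400) sit centred between the pads (240 and 405). Closing gently.

>>> drive_tool(
  increments=[
    [[0,0,0],[0,0,0],0.76],
    [[0,0,0],[0,0,0],0.74],
    [[0,0,0],[0,0,0],0.73],
    [[0,0,0],[0,0,0],0.72],
    [[0,0,0],[0,0,0],0.72],
  ],
)

```text
clock: 3.83
eef_pos: [0.5268, -0.0284, 0.1804]
tool_rot: [0.938, 0.117, 0.323, -0.04]
ft_force: [-1.1, 0.8, -0.3]
grip_width: 0.0613
grasp_force: 0.0
```

>>> drive_tool(
  increments=[
    [[0,0,0],[0,0,0],0.71],
    [[0,0,0],[0,0,0],0.71],
    [[0,0,0],[0,0,0],0.7],
    [[0,0,0],[0,0,0],0.7],
  ],
)

```text
clock: 4.17
eef_pos: [0.5268, -0.0284, 0.1802]
tool_rot: [0.938, 0.117, 0.323, -0.04]
ft_force: [0.4, -0.2, -0.4]
grip_width: 0.0596
grasp_force: 0.0
```

>>> drive_tool(
  increments=[
    [[0,0,0],[0,0,0],0.69],
    [[0,0,0],[0,0,0],0.69],
    [[0,0,0],[0,0,0],0.69],
  ],
)

```text
clock: 4.42
eef_pos: [0.5268, -0.0284, 0.1802]
tool_rot: [0.938, 0.117, 0.323, -0.04]
ft_force: [0.5, -0.0, 0.5]
grip_width: 0.0591
grasp_force: 0.0
```

>>> drive_tool(
  increments=[
    [[0,0,0],[0,0,0],0.68],
    [[0,0,0],[0,0,0],0.68],
    [[0,0,0],[0,0,0],0.68],
  ],
)

```text
clock: 4.67
eef_pos: [0.5268, -0.0285, 0.1803]
tool_rot: [0.938, 0.117, 0.323, -0.04]
ft_force: [-1.9, -0.3, 1.6]
grip_width: 0.0582
grasp_force: 8.8
```

>>> drive_tool(
  increments=[
    [[0,0,0],[0,0,0],0.683],
    [[0,0,0],[0,0,0],0.683],
    [[0,0,0],[0,0,0],0.683],
  ],
)

```text
clock: 4.92
eef_pos: [0.5268, -0.0285, 0.1803]
tool_rot: [0.938, 0.117, 0.323, -0.04]
ft_force: [-1.4, -0.5, 1.4]
grip_width: 0.0583
grasp_force: 6.0
```

Run:
```python
from h import *
import pickle
from scipy.optimize import least_squares
p=np.load('p.npy');m=model(*p)
for i in range(3):
    o=get_obs(); print(o['grasp_force'],o['grip_width'],np.round(o['ft_force'],1),o['clock'])
# compare model and w1,w2
for n in ['w1','w2']:
    c=pickle.load(open(n+'.pkl','rb')); xt=np.cross(m['ly'],m['u'])
    print(n,'M',projw(c,m['M']),'Cf',projw(c,m['C']-.0145*xt),'Ctopfront',projw(c,m['C']-.0145*xt+.036*m['u']))
    s=c['image'][330:400,325:375] if n=='w2' else c['image'][285:340,325:370]
    cv2.imwrite('pics/z%s.png'%n,cv2.resize(s,None,fx=8,fy=8,interpolation=cv2.INTER_CUBIC)[:,:,::-1])
a=cv2.imread('pics/zw1.png');b=cv2.imread('pics/zw2.png')
o=np.zeros((560,760,3),np.uint8);o[:440,:360]=a;o[:560,360:760]=b;cv2.imwrite('pics/z.png',o)
```

```text
5.970519259572029 0.058340648265762955 [-1.4 -0.5  1.4] 4.9167
5.970519259572029 0.058340648265762955 [-1.4 -0.5  1.4] 4.9167
5.970519259572029 0.058340648265762955 [-1.4 -0.5  1.4] 4.9167
w1 M [343.35180243 327.59635147] Cf [347.65922591 296.3301139 ] Ctopfront [349.88919618 268.66709544]
w2 M [341.95412665 382.13452563] Cf [347.45745608 356.81316476] Ctopfront [350.83146126 327.33645547]
```

View pics/z.png

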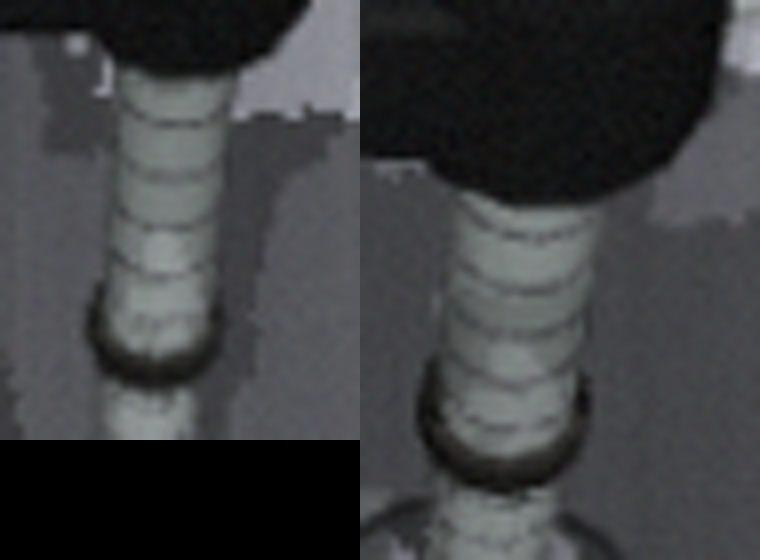

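The zoom shows the w1 collar front edge at image row 294.0 with the band front from 329 to 333. In w2 the edge is at 355.5 and the band at 386.5–391.1.

Run:
```python
from h import *
import pickle
from scipy.optimize import least_squares
d=pickle.load(open('d0.pkl','rb')); S,T=d['side'],d['top']
W1,W2=[pickle.load(open(n+'.pkl','rb')) for n in ['w1','w2']]; w=np.array
sp=lambda a,b:np.array([328+(a+.5)/6-.5,200+(b+.5)/6-.5]); tp=lambda a,b:np.array([330+(a-400+.5)/6-.5,215+(b+.5)/6-.5])
ob=[(W1,'Cf',w([347,294])),(W1,'Bb',w([344,333])),(W1,'Bt',w([344,329])),(W1,'T',w([296.7,229.2])),
(W2,'Cf',w([346.5,355.5])),(W2,'Bb',w([342.3,391.1])),(W2,'Bt',w([342.5,386.5])),(W2,'T',w([276,273.5])),
(S,'M',sp(271,290)),(S,'T',sp(97,80)),(T,'Cf',tp(628,217)),(T,'M',tp(624,287)),(T,'T',tp(515,132))]
def full(p):
    m=model(*p[:3],0,*p[3:]); xt=np.cross(m['ly'],m['u']); m['Cf']=m['C']-.0145*xt
    m['Bb']=m['M']-.004*m['u']-.009*xt; m['Bt']=m['M']+.004*m['u']-.009*xt; return m
def f(p,sel=None):
    m=full(p); return np.concatenate([((projw if c is W1 or c is W2 else proj)(c,m[k])-px)*(2 if c is W1 or c is W2 else .7) for c,k,px in ob])
r=least_squares(f,[.414,-.078,.24,.157,.085,.5],loss='soft_l1')
cov=np.linalg.inv(r.jac.T@r.jac)
print(r.x,'C-M',r.x[3]-r.x[4],'sd',np.sqrt(cov[3,3]+cov[4,4]-2*cov[3,4]))
for o,e in zip(ob,f(r.x).reshape(-1,2)): print(o[1],np.round(e,1))
m=full(r.x)
for k in 'CMTG': print(k,m[k])
print('u',m['u'],'xs',np.cos(r.x[2]),np.sin(r.x[2]))
# graduations: front of post, radius 7, positions along s for rows in w2
for W,rows in ((W2,[238,290,333,385,430]),(W1,[123,180,228,275])):
    out=[]
    for y in rows:
        v=y/8+(330 if W is W2 else 285)
        from scipy.optimize import brentq
        xt=np.cross(m['ly'],m['u']); A=m['C']-r.x[3]*m['u']
        out.append(brentq(lambda s:projw(W,A+s*m['u']-.007*xt)[1]-v,.02,.25))
    print('grad',np.round(np.array(out)*1e3,1))
np.save('p2.npy',r.x)
```

```text
[ 0.41500197 -0.07825366  0.26861344  0.15848602  0.09118058  0.47184102] C-M 0.06730543571695974 sd 0.0009258048921996857
Cf [-0.2  1.8]
Bb [-0.5  0.7]
Bt [0.1 0.3]
T [ 0.3 -2.3]
Cf [-0.  -0.4]
Bb [ 0.1 -1.4]
Bt [0.4 0.1]
T [-0.3  0.5]
M [ 0.1 -0.8]
T [0.7 0.3]
Cf [ 0.3 -0.1]
M [ 0.1 -2.2]
T [ 0.4 -0.9]
C [ 0.48673848 -0.05850704  0.13993485]
M [ 0.45627361 -0.06689299  0.08050768]
T [ 0.50617508 -0.01180712  0.19848847]
G [ 0.51751775 -0.05003456  0.19997529]
u [0.45263622 0.12459534 0.88294759] xs 0.964139807674743 0.26539485913805755
grad [138.2 127.9 118.9 107.2  96.3]
grad [140.9 129.8 120.  109.9]
```

>>> drive_tool(
  increments=[
    [[-1.4,-0.4,-2.6],[0,0,0],0.683],
    [[-2.3,-0.6,-4.4],[0,0,0],0.683],
    [[-2.3,-0.6,-4.4],[0,0,0],0.683],
    [[-2.3,-0.6,-4.4],[0,0,0],0.683],
  ],
)

```text
clock: 5.25
eef_pos: [0.5193, -0.0303, 0.1655]
tool_rot: [0.938, 0.117, 0.324, -0.04]
ft_force: [-0.7, 1.6, 5.4]
grip_width: 0.0579
grasp_force: 5.9
```

Run:
```python
from h import *
import pickle
c=camera('wrist'); o=get_obs(); print(o['clock'],o['eef_pos'],o['grasp_force'],o['ft_force'])
w3=pickle.load(open('w3.pkl','rb'))
cs=[camera(n) for n in ('side','top')]
pickle.dump([c]+cs,open('q1.pkl','wb'))
# collar-in-hand shift: patch match of roll/collar area between w3 and now
t=w3['image'][320:410,240:400]
r=cv2.matchTemplate(c['image'],t,cv2.TM_CCOEFF_NORMED); print(cv2.minMaxLoc(r))
o=get_obs(); print(o['clock'],o['eef_pos'],o['grasp_force'],o['ft_force'])
```

```text
5.3 [ 0.51846501 -0.03046188  0.16419031] 5.790477991104126 [3.38672708 1.51086821 1.27662947]
(-0.6054304838180542, 0.9025331139564514, (436, 10), (242, 320))
5.4 [ 0.51870137 -0.03043326  0.16455692] 5.753130912780762 [-0.58349929  1.46165633  2.6931824 ]
```

>>> drive_tool(
  increments=[
    [[-2.4,-0.6,-4.6],[0,0,0],0.683],
    [[-2.4,-0.6,-4.6],[0,0,0],0.683],
    [[-2.4,-0.6,-4.6],[0,0,0],0.683],
    [[-2.4,-0.6,-4.6],[0,0,0],0.683],
    [[-2.4,-0.6,-4.6],[0,0,0],0.683],
    [[-2.4,-0.7,-4.6],[0,0,0],0.683],
    [[-2.4,-0.7,-4.6],[0,0,0],0.683],
    [[0,0,0],[0,0,0],0.683],
  ],
)

```text
clock: 6.07
eef_pos: [0.5009, -0.0348, 0.131]
tool_rot: [0.939, 0.117, 0.322, -0.04]
ft_force: [4.2, 4.1, 0.7]
grip_width: 0.0581
grasp_force: 5.4
```

Run:
```python
from h import *
import pickle
p=np.load('p2.npy'); m=model(*p[:3],0,*p[3:])
c=camera('wrist'); S=camera('side'); T=camera('top'); pickle.dump([c,S,T],open('q2.pkl','wb'))
w3=pickle.load(open('w3.pkl','rb'))
t=w3['image'][320:410,240:400]
r=cv2.matchTemplate(c['image'],t,cv2.TM_CCOEFF_NORMED); print(cv2.minMaxLoc(r))
o=get_obs(); e=o['eef_pos']; print(o['clock'],e,o['grasp_force'],o['ft_force'],o['grip_width'])
dl=e-np.array([.5268,-.0285,.1803]); print('along u',dl@m['u'],'ly',dl@m['ly'])
print('M px',proj(S,m['M']),proj(T,m['M']))
o=np.zeros((560,800,3),np.uint8)
u,v=np.int32(proj(S,m['M'])); a=cv2.resize(S['image'][v-35:v+35,u-25:u+25],None,fx=8,fy=8,interpolation=cv2.INTER_CUBIC); o[:,:400]=a
print('side crop origin',u-25,v-35)
a=cv2.resize(c['image'][330:480,230:430],None,fx=2,fy=2); o[:300,400:]=a
cv2.imwrite('pics/q2.png',np.clip(o[:,:,::-1]*1.5,0,255).astype(np.uint8))
```

```text
(-0.5359870791435242, 0.8720555901527405, (480, 0), (242, 319))
6.2167 [ 0.50117872 -0.03473352  0.13145203] 5.375153347849846 [3.33579042 4.32625993 1.63278005] 0.05816954296595059
along u -0.05550398725560675 ly 0.0007897681341016141
M px [372.88105239 246.81259691] [367.10413396 259.224317  ]
side crop origin 347 211
```

View pics/q2.png

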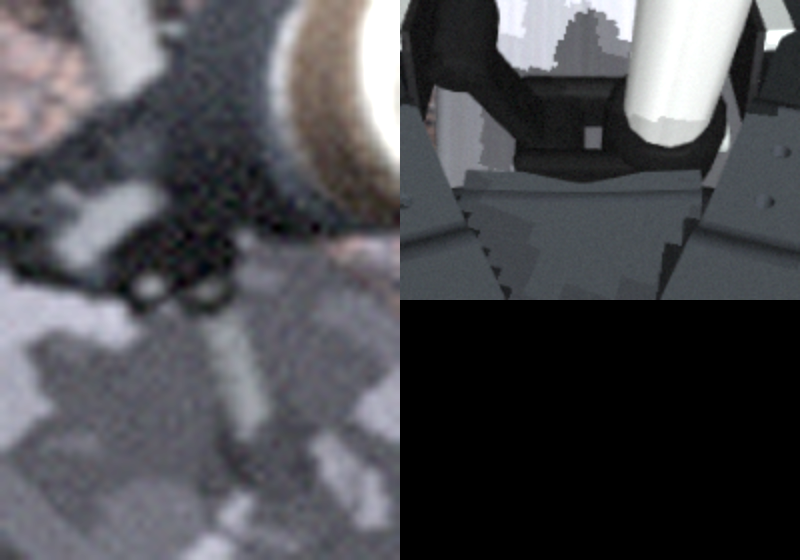

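The wrist view shows no slip: lever still open, collar in the same place. In the side crop the collar's near rim is at about (205,278) and the band at about (210,303), which leaves roughly 11–12 mm. That agrees with the fit (67.3 − 55.5).

>>> drive_tool(
  increments=[
    [[-1.8,-0.3,-3.4],[0,0,0],0.682],
    [[-1.8,-0.3,-3.4],[0,0,0],0.682],
    [[-1.7,-0.3,-3.4],[0,0,0],0.682],
    [[0,0,0],[0,0,0],0.682],
    [[0,0,0],[0,0,0],0.682],
  ],
)

```text
clock: 6.63
eef_pos: [0.496, -0.036, 0.1214]
tool_rot: [0.939, 0.116, 0.323, -0.04]
ft_force: [3.6, 3.6, 1.7]
grip_width: 0.0583
grasp_force: 5.9
```

Run:
```python
from h import *
import pickle
p=np.load('p2.npy'); m=model(*p[:3],0,*p[3:])
c=camera('wrist'); S=camera('side'); T=camera('top'); pickle.dump([c,S,T],open('q3.pkl','wb'))
w3=pickle.load(open('w3.pkl','rb'))
t=w3['image'][320:410,240:400]
r=cv2.matchTemplate(c['image'],t,cv2.TM_CCOEFF_NORMED); print(cv2.minMaxLoc(r))
o=get_obs(); e=o['eef_pos']; print(o['clock'],e,o['grasp_force'],o['ft_force'],o['grip_width'])
dl=e-np.array([.5268,-.0285,.1803]); print('along u',dl@m['u'],'ly',dl@m['ly'])
S0=pickle.load(open('d0.pkl','rb'))['side']
S2=pickle.load(open('q2.pkl','rb'))[1]
out=np.zeros((560,798,3),np.uint8)
for i,(s,b) in enumerate(((S0,1.6),(S2,1.6),(S,1.6))):
    a=cv2.resize(s['image'][225:265,358:377],None,fx=14,fy=14,interpolation=cv2.INTER_CUBIC); out[:,i*266:i*266+266]=np.clip(a*b,0,255)
cv2.imwrite('pics/q3.png',out[:,:,::-1])
for k in (0,11.8e-3): print(proj(S,m['M']),proj(S,m['M']+.01*m['u']))
```

```text
(-0.4520277976989746, 0.8635923862457275, (480, 0), (242, 319))
6.7833 [ 0.49606028 -0.03600543  0.1215061 ] 5.908362418413162 [2.12381112 3.46506443 0.96328545] 0.058474648000204424
along u -0.06676098506141229 ly 0.0009218752589268643
[372.88105239 246.81259691] [371.74832983 243.72451862]
[372.88105239 246.81259691] [371.74832983 243.72451862]
```

View pics/q3.png

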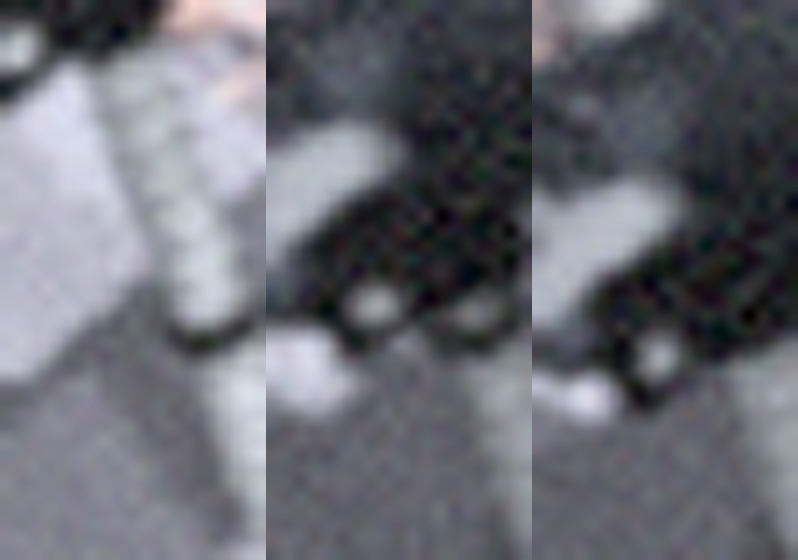

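The collar is at the band: the eef has moved 66.8 mm and the side image is consistent with this. I'll hold for a moment.

>>> drive_tool(
  increments=[
    [[0,0,0],[0,0,0],0.682],
    [[0,0,0],[0,0,0],0.682],
    [[0,0,0],[0,0,0],0.682],
    [[0,0,0],[0,0,0],0.682],
    [[0,0,0],[0,0,0],0.682],
    [[0,0,0],[0,0,0],0.682],
    [[0,0,0],[0,0,0],0.682],
    [[0,0,0],[0,0,0],0.682],
  ],
)

```text
clock: 7.45
eef_pos: [0.4961, -0.036, 0.1216]
tool_rot: [0.938, 0.117, 0.323, -0.04]
ft_force: [4.4, 4.2, 1.5]
grip_width: 0.058
grasp_force: 5.9
```

```bash
cat > chk.py <<'E'
from h import *
import pickle
p=np.load('p2.npy'); m=model(*p[:3],0,*p[3:]); xt=np.cross(m['ly'],m['u'])
S=camera('side')
o=get_obs(); dl=(o['eef_pos']-np.array([.5268,-.0285,.1803]))*1e3; print(o['clock'],'gf',o['grasp_force'],'w',o['grip_width'],'u,ly,xt',dl@m['u'],dl@m['ly'],dl@xt,'ft u,ly,xt',o['ft_force']@m['u'],o['ft_force']@m['ly'],o['ft_force']@xt)
# screw blob in side images, tracked from the model: bright spot nearest to prediction
def screw(s,d):
    P=m['P']-.009*xt-d*m['u']; q=proj(s,P); u,v=np.int32(np.round(q)); g=cv2.cvtColor(s['image'],cv2.COLOR_RGB2GRAY)[v-3:v+4,u-3:u+4].astype(float)
    g=np.maximum(g-np.percentile(g,60),0); Y,X=np.mgrid[v-3:v+4,u-3:u+4]; k=(g*Y).sum()/g.sum(); return np.round(q,2),np.round([(g*X).sum()/g.sum(),k],2)
S0=pickle.load(open('d0.pkl','rb'))['side']; S2=pickle.load(open('q2.pkl','rb'))[1]
for s,d in ((S0,0),(S2,.0555),(S,.0668)): print('screw model/meas',*screw(s,d))
E
python3 chk.py
```

```text
7.5 gf 5.912543535232544 w 0.0584024219278343 u,ly,xt -66.71100900246697 0.9411411763450617 -0.30997571355059417 ft u,ly,xt 2.8242159125857578 2.936298361111884 2.9341671343134066
screw model/meas [357.62 227.47] [358.93 228.27]
screw model/meas [364.46 245.52] [364.23 247.36]
screw model/meas [365.81 249.08] [366.48 250.32]
```

>>> drive_tool(
  increments=[
    [[0,0,0],[0,0,0],0.677],
    [[0.1,-0.4,0],[0,0,0],0.668],
    [[0.1,-0.4,0],[0,0,0],0.658],
    [[0.1,-0.4,0],[0,0,0],0.648],
  ],
)

```text
clock: 7.83
eef_pos: [0.4959, -0.0373, 0.1215]
tool_rot: [0.939, 0.116, 0.322, -0.04]
ft_force: [-1.5, 2.8, 5.5]
grip_width: 0.0557
grasp_force: 11.5
```

>>> drive_tool(
  increments=[
    [[0.1,-0.4,0],[0,0,0],0.638],
    [[0.1,-0.4,0],[0,0,0],0.628],
    [[0.1,-0.4,0],[0,0,0],0.618],
  ],
)

```text
clock: 8.08
eef_pos: [0.4957, -0.0388, 0.1212]
tool_rot: [0.939, 0.116, 0.322, -0.04]
ft_force: [-5.3, 1.3, 6.7]
grip_width: 0.0531
grasp_force: 11.4
```

>>> drive_tool(
  increments=[
    [[0.1,-0.4,0],[0,0,0],0.608],
    [[0.1,-0.4,0],[0,0,0],0.598],
    [[0.1,-0.4,0],[0,0,0],0.588],
    [[0.1,-0.4,0],[0,0,0],0.578],
    [[0.1,-0.4,0],[0,0,0],0.568],
  ],
)

```text
clock: 8.5
eef_pos: [0.4957, -0.0409, 0.121]
tool_rot: [0.939, 0.116, 0.321, -0.04]
ft_force: [-5.9, -0.2, 8.7]
grip_width: 0.0485
grasp_force: 10.2
```

```bash
python3 chk.py
```

```text
8.55 gf 10.213760733604431 w 0.048433072946906346 u,ly,xt -68.00517496260821 -3.7422861228605533 -1.525652901654736 ft u,ly,xt 4.045890669337002 1.9777748614028725 -10.31076394240608
screw model/meas [357.62 227.47] [358.93 228.27]
screw model/meas [364.46 245.52] [364.23 247.36]
screw model/meas [365.81 249.08] [366.71 250.56]
```

>>> drive_tool(
  increments=[
    [[-0.1,-0.4,0.2],[0,0,0],0.557],
    [[-0.1,-0.5,0.2],[0,0,0],0.547],
    [[-0.1,-0.5,0.2],[0,0,0],0.537],
    [[-0.1,-0.5,0.2],[0,0,0],0.527],
    [[-0.1,-0.5,0.2],[0,0,0],0.517],
    [[-0.1,-0.5,0.2],[0,0,0],0.507],
  ],
)

```text
clock: 9.05
eef_pos: [0.4964, -0.0435, 0.1229]
tool_rot: [0.939, 0.116, 0.322, -0.04]
ft_force: [-1.6, 2.1, 2.4]
grip_width: 0.0438
grasp_force: 9.5
```

```bash
python3 chk.py
```

```text
9.1 gf 9.55171063542366 w 0.04367424930953337 u,ly,xt -66.18220515709135 -6.350057634765993 -2.377747697090411 ft u,ly,xt 2.404046507626946 1.4866667321543918 -5.414226258902548
screw model/meas [357.62 227.47] [358.93 228.27]
screw model/meas [364.46 245.52] [364.23 247.36]
screw model/meas [365.81 249.08] [366.05 249.97]
```

>>> drive_tool(
  increments=[
    [[-0.1,-0.5,-0.1],[0,0,0],0.497],
    [[-0.1,-0.5,-0.1],[0,0,0],0.487],
    [[-0.1,-0.4,-0.1],[0,0,0],0.477],
    [[-0.1,-0.4,-0.1],[0,0,0],0.467],
    [[-0.1,-0.5,-0.1],[0,0,0],0.457],
  ],
)

```text
clock: 9.52
eef_pos: [0.4968, -0.0456, 0.1233]
tool_rot: [0.938, 0.117, 0.324, -0.04]
ft_force: [-2.8, 1.3, 7.1]
grip_width: 0.0392
grasp_force: 8.6
```

```bash
python3 chk.py
```

```text
9.5667 gf 8.675503581762314 w 0.03946722255842271 u,ly,xt -65.9997176315972 -8.504736294186037 -2.817893653550115 ft u,ly,xt 4.803658181584335 2.1334391036747586 -5.690460849234808
screw model/meas [357.62 227.47] [358.93 228.27]
screw model/meas [364.46 245.52] [364.23 247.36]
screw model/meas [365.81 249.08] [366.04 249.81]
```

>>> drive_tool(
  increments=[
    [[-0.4,-0.1,-0.8],[0,0,0],0.457],
    [[-0.4,-0.1,-0.8],[0,0,0],0.457],
    [[0,0,0],[0,0,0],0.457],
  ],
)

```text
clock: 9.82
eef_pos: [0.496, -0.0458, 0.1218]
tool_rot: [0.938, 0.117, 0.324, -0.04]
ft_force: [-2.6, 0.0, 5.6]
grip_width: 0.0388
grasp_force: 8.7
```

```bash
python3 chk.py
```

```text
9.8667 gf 8.748550415039062 w 0.03941137704459468 u,ly,xt -67.82195374037649 -8.488495836777332 -2.7374342709868804 ft u,ly,xt 3.2705398311934224 0.6933669415614121 -5.05209316291675
screw model/meas [357.62 227.47] [358.93 228.27]
screw model/meas [364.46 245.52] [364.23 247.36]
screw model/meas [365.81 249.08] [366.1  249.82]
```

```bash
cat > chk2.py <<'E'
from h import *
import pickle,sys
from scipy.ndimage import map_coordinates
p=np.load('p2.npy'); m=model(*p[:3],0,*p[3:]); xt=np.cross(m['ly'],m['u']); A=m['C']-p[3]*m['u']
c=camera('wrist'); S=camera('side'); T=camera('top'); pickle.dump([c,S,T],open(sys.argv[1],'wb'))
o=get_obs(); dl=(o['eef_pos']-np.array([.5268,-.0285,.1803]))*1e3; print(o['clock'],'gf',o['grasp_force'],'w',o['grip_width'],'u,ly,xt',dl@m['u'],dl@m['ly'],dl@xt,'ft u,ly,xt',o['ft_force']@m['u'],o['ft_force']@m['ly'],o['ft_force']@xt)
ss=np.arange(.08,.24,.0003)
def edge(w):
    r=[]
    g=cv2.cvtColor(w['image'],cv2.COLOR_RGB2GRAY).astype(float)
    for off in (-.003,0,.003):
        q=np.array([projw(w,A+s*m['u']-.0095*xt+off*m['ly']) for s in ss])
        v=map_coordinates(g,[q[:,1],q[:,0]],order=1,mode='nearest')
        k=int(.003/.0003); dv=np.array([v[i:i+k].mean()-v[i-k:i].mean() for i in range(k,len(v)-k)])
        r.append(round((ss[k+np.argmax(dv)]-.036)*1e3,1))
    return r
for n in ['w1','w2','w3']: print(n,edge(pickle.load(open(n+'.pkl','rb'))))
for n in ['q1','q2','q3']: print(n,edge(pickle.load(open(n+'.pkl','rb'))[0]))
print('now',edge(c))
S3=pickle.load(open('q3.pkl','rb'))[1]
t=S3['image'][246:255,361:371]
r=cv2.matchTemplate(S['image'][236:266,351:381],t,cv2.TM_CCOEFF_NORMED); _,mx,_,(x,y)=cv2.minMaxLoc(r)
def sub(a,b,c): return (a-c)/(2*(a-2*b+c))
print('side screw shift',x-10+sub(*r[y,x-1:x+2]),y-10+sub(*r[y-1:y+2,x]),mx)
E
python3 chk2.py r1.pkl
```

```text
10.0167 gf 8.762737065553665 w 0.03898226630556386 u,ly,xt -67.8663664880532 -8.46219549443994 -2.729093892688419 ft u,ly,xt 3.974676211317915 1.6123737779517504 -5.03531494402924
w1 [np.float64(156.2), np.float64(156.5), np.float64(157.4)]
w2 [np.float64(154.7), np.float64(155.0), np.float64(156.2)]
w3 [np.float64(150.5), np.float64(151.7), np.float64(154.1)]
q1 [np.float64(134.0), np.float64(134.9), np.float64(137.0)]
q2 [np.float64(95.0), np.float64(95.6), np.float64(97.4)]
q3 [np.float64(84.5), np.float64(84.5), np.float64(86.6)]
now [np.float64(82.4), np.float64(81.8), np.float64(83.6)]
side screw shift 0.21128958 0.88058376 0.860102653503418
```

>>> drive_tool(
  increments=[
    [[0.3,0.1,0.6],[0,0,0],0.457],
    [[0.3,0.1,0.6],[0,0,0],0.457],
    [[0,0,0],[0,0,0],0.457],
  ],
)

```text
clock: 10.27
eef_pos: [0.4964, -0.0457, 0.1225]
tool_rot: [0.938, 0.117, 0.323, -0.04]
ft_force: [-2.4, 0.1, 4.6]
grip_width: 0.0389
grasp_force: 9.0
```

```bash
python3 chk2.py r2.pkl | grep -v '^[wq]'
```

```text
10.4167 gf 8.977502882480621 w 0.03934537109740594 u,ly,xt -66.80613964768649 -8.477032522508027 -2.7758856704999837 ft u,ly,xt 2.9814911358546095 -0.46458368631788544 -3.6121647645230572
now [np.float64(83.3), np.float64(82.7), np.float64(84.8)]
side screw shift 0.18058205 0.6113382 0.8487317562103271
```

>>> drive_tool(
  increments=[
    [[0,-0.4,-0.1],[0,0,0],0.447],
    [[0,-0.4,-0.1],[0,0,0],0.437],
    [[0,-0.4,-0.1],[0,0,0],0.427],
    [[0,-0.4,-0.1],[0,0,0],0.417],
  ],
)

```text
clock: 10.75
eef_pos: [0.4966, -0.0473, 0.1228]
tool_rot: [0.938, 0.117, 0.324, -0.04]
ft_force: [-6.3, -0.9, 9.7]
grip_width: 0.0356
grasp_force: 9.2
```

```bash
python3 chk2.py r3.pkl | grep -v '^[wq]'
```

```text
10.9 gf 9.22763665770617 w 0.0357907377526746 u,ly,xt -66.77604459091825 -10.159505853691341 -3.0790437007286546 ft u,ly,xt 5.755071599342118 1.6222146591630426 -8.244284105418659
now [np.float64(83.3), np.float64(82.4), np.float64(84.8)]
side screw shift 0.19342165 0.5923408 0.8369102478027344
```

>>> drive_tool(
  increments=[
    [[0,-0.4,-0.1],[0,0,0],0.409],
    [[0,-0.3,-0.1],[0,0,0],0.403],
    [[0,0,0],[0,0,0],0.403],
  ],
)

```text
clock: 11.15
eef_pos: [0.4968, -0.0479, 0.1228]
tool_rot: [0.938, 0.117, 0.324, -0.04]
ft_force: [-5.9, -0.8, 9.9]
grip_width: 0.0347
grasp_force: 9.8
```

>>> drive_tool(
  increments=[
    [[0,-0.1,0],[0,0,0],0.4],
    [[0,0,0],[0,0,0],0.397],
    [[0,0,0],[0,0,0],0.397],
  ],
)

```text
clock: 11.4
eef_pos: [0.4968, -0.0482, 0.1228]
tool_rot: [0.938, 0.117, 0.324, -0.04]
ft_force: [-5.8, -0.1, 10.0]
grip_width: 0.0344
grasp_force: 10.7
```

>>> drive_tool(
  increments=[
    [[0,-0.1,0],[0,0,0],0.393],
    [[0,-0.1,0],[0,0,0],0.389],
    [[0,0,0],[0,0,0],0.389],
  ],
)

```text
clock: 11.65
eef_pos: [0.4968, -0.0483, 0.1228]
tool_rot: [0.938, 0.117, 0.324, -0.04]
ft_force: [-6.5, -0.5, 10.8]
grip_width: 0.0336
grasp_force: 17.7
```

>>> drive_tool(
  increments=[
    [[0,-0.1,0],[0,0,0],0.385],
    [[0,-0.1,0],[0,0,0],0.382],
    [[0,0,0],[0,0,0],0.382],
  ],
)

```text
clock: 11.9
eef_pos: [0.4968, -0.0485, 0.1229]
tool_rot: [0.938, 0.117, 0.324, -0.04]
ft_force: [-7.1, -0.8, 10.5]
grip_width: 0.0331
grasp_force: 24.1
```

>>> drive_tool(
  increments=[
    [[0,0,0],[0,0,0],0.387],
    [[0,0,0],[0,0,0],0.387],
    [[0,0,0],[0,0,0],0.387],
    [[0,0,0],[0,0,0],0.387],
  ],
)

```text
clock: 12.23
eef_pos: [0.4968, -0.0485, 0.1229]
tool_rot: [0.938, 0.117, 0.324, -0.04]
ft_force: [-5.6, -0.4, 10.8]
grip_width: 0.0332
grasp_force: 24.0
```

```bash
python3 chk2.py r4.pkl | grep -v '^[wq]'
python3 - <<'E'
from h import *
import pickle
# roll-to-tube gap in wrist view: fingers/roll profile, and band visibility below collar in side view
c,S,T=pickle.load(open('r4.pkl','rb')); S0=pickle.load(open('d0.pkl','rb'))['side']; S2=pickle.load(open('q2.pkl','rb'))[1]; S3=pickle.load(open('q3.pkl','rb'))[1]
from scipy.ndimage import map_coordinates
p=np.load('p2.npy'); m=model(*p[:3],0,*p[3:])
d=proj(S0,m['M']-.01*m['u'])-proj(S0,m['M']); d/=np.linalg.norm(d); base=np.array([373.2,248.4])
k=np.arange(-10,14)
for n,s in (('S0',S0),('S2',S2),('S3',S3),('S',S)):
    g=cv2.cvtColor(s['image'],cv2.COLOR_RGB2GRAY).astype(float)
    v=np.mean([map_coordinates(g,[base[1]+k*d[1]+a*d[0]*-1,base[0]+k*d[0]+a*d[1]],order=1) for a in (-1,0,1)],0)
    print(n,np.int32(v))
E
```

```text
12.3833 gf 24.01992341503501 w 0.03290288216679895 u,ly,xt -66.76132867801469 -11.325183618054082 -3.29315569631594 ft u,ly,xt 5.701659684770489 1.4643516993712697 -10.461767579597195
now [np.float64(83.3), np.float64(82.7), np.float64(84.5)]
side screw shift 0.16320492 0.630314 0.8558666706085205
S0 [110 118 118 113 119 124 120 123 115  84  43  58  97 116 127 131 126 127
 129 130 124 128 131 126]
S2 [ 21  15  16  16  19  16  14  36  59  55  34  44  73  89  98  97  93  94
  98  97  95 100 100 101]
S3 [ 33  31  26  18  20  16  17  25  20  17  21  39  73  88  94  97  91  94
  98  96  95 101  99  96]
S [76 36 23 21 20 16 18 17 18 18 21 23 51 81 96 97 92 95 98 97 94 99 97 99]
```

```bash
python3 -c "
from h import *
o=get_obs(); print(o['clock'],o['grasp_force'],o['grip_width']); print(job_done())"
```

```text
12.3833 24.01992341503501 0.03290288216679895
the job is handed in; nothing more can be done
None
```

The job is handed in at 12.4 s with no verdict shown. The collar's lower edge is on the marker band, about 1–2 mm below its centre by my measurements. The lever is pressed closed against the tube, judged from the force rising at a hard stop, with a highest grip reading of 24 N. The hand is still gripping tube and lever.

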